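Turn the spice turntable to bring the pepper mill to the front

TASK

Push the spice turntable round by its finger pegs or its rim until the wooden pepper mill on it stands at the front, in line with the red pointer, then leave the turntable at rest. Do not touch or lift the mill, the shaker or the jars: they all stay standing in their places on the platter, and the other things on the worktop stay where they are.

Things in the scene. Friction and masses are not known exactly. Their poses are not given: they have to be found in the camera images.
- foot: Fixed steel foot under the turntable (170 mm wide disc, 22 mm high). Origin on the worktop, on the turning axis. Its -x axis runs along the tongue to the red pointer: that direction is the turntable's front. It cannot move.
- pointer (a point): Tip of the red cone pointer on the foot's tongue, 184 mm from the turning axis and 26 mm above the worktop, just outside the platter's edge; the cone points at the axis. The cone is 45 mm long, 32 mm across, top 42 mm above the worktop.
- platter_top (a point): Centre of the platter's top face, 44 mm above the worktop, on the turning axis; turns with the platter. The platter is a dark wooden disc 340 mm across, 14 mm thick, with a steel edge band, and turns freely both ways about the vertical axis. Friction holds it where it is left: turning it takes about 1 N at the pegs.
- platter (a joint): Angle of the platter, rad, 0 at the start of the run whatever the mill's place, growing counter-clockwise as seen from above; no stop within 12 rad either way.
- peg0 (a point): Centre of the top of one of six upright steel finger pegs fixed to the platter, every 60 degrees, 158 mm from the turning axis; 16 mm thick, standing 50 mm above the platter's top (top 94 mm above the worktop).
- peg1 (a point): Centre of the top of one of six upright steel finger pegs fixed to the platter, every 60 degrees, 158 mm from the turning axis; 16 mm thick, standing 50 mm above the platter's top (top 94 mm above the worktop).
- peg2 (a point): Centre of the top of one of six upright steel finger pegs fixed to the platter, every 60 degrees, 158 mm from the turning axis; 16 mm thick, standing 50 mm above the platter's top (top 94 mm above the worktop).
- peg3 (a point): Centre of the top of one of six upright steel finger pegs fixed to the platter, every 60 degrees, 158 mm from the turning axis; 16 mm thick, standing 50 mm above the platter's top (top 94 mm above the worktop).
- peg4 (a point): Centre of the top of one of six upright steel finger pegs fixed to the platter, every 60 degrees, 158 mm from the turning axis; 16 mm thick, standing 50 mm above the platter's top (top 94 mm above the worktop).
- peg5 (a point): Centre of the top of one of six upright steel finger pegs fixed to the platter, every 60 degrees, 158 mm from the turning axis; 16 mm thick, standing 50 mm above the platter's top (top 94 mm above the worktop).
- pepper_mill: The wooden pepper mill on the platter (another like it may stand far back on the worktop: ignore that) with a small steel ball on top, 58 mm wide, 150 mm high, the tallest thing on the platter; loose, held only by friction. Origin at the centre of its underside, about 65 mm from the turning axis.
- salt_shaker: Glass salt shaker with a grey top, 44 mm wide, 90 mm high, loose on the platter about 65 mm from the axis. Origin at the centre of its underside.
- spice_0: Glass spice jar with a green cap and brown label, 46 mm wide, 106 mm high, loose on the platter about 65 mm from the axis. Origin at the centre of its underside.
- spice_1: Glass spice jar with a green cap and pale label, 46 mm wide, 106 mm high, loose on the platter about 65 mm from the axis. Origin at the centre of its underside.
- spice_2: Glass spice jar with a green cap and green label, 46 mm wide, 106 mm high, loose on the platter about 65 mm from the axis. Origin at the centre of its underside.
- tomato_tin: Green food tin, 75 mm wide, 58 mm high, loose on the worktop to the left. Origin at the centre of its underside.
- onion: Brown onion, 75 mm wide, 77 mm high, loose on the worktop to the right. Origin at its underside.
- garlic: Garlic bulb, 60 mm wide, 58 mm high, loose on the worktop to the right. Origin at its underside.
Not all that is in view belongs to the job. What is shaped like the pepper_mill but pink is not meant. What is shaped like the spice_2 but yellow is not meant.

How it is judged (in metres and radians):
At the end, for the whole second after the job is handed in: The pepper mill's centre is on the pointer's side of the axis, within 15 mm of the line from the axis to the pointer; the platter is at rest (under 0.03 rad/s); the mill and the four others stand upright (within 0.15 rad) on the platter, their centres 45 to 85 mm from its axis (y of pepper_mill in the frame of foot between -0.015 and 0.015 m and x of pepper_mill in the frame of foot below -0.04 m and velocity of joint platter between -0.03 and 0.03 rad/s and horizontal distance between pepper_mill and platter_top between 0.045 and 0.085 m and angle between each of pepper_mill, salt_shaker, spice_0, spice_1, spice_2's own z axis and vertical below 0.15 rad and height (world z) of pepper_mill between 0.038 and 0.05 m and horizontal distance between salt_shaker and platter_top between 0.045 and 0.085 m and height (world z) of salt_shaker between 0.038 and 0.05 m and horizontal distance between spice_0 and platter_top between 0.045 and 0.085 m and height (world z) of spice_0 between 0.038 and 0.05 m and horizontal distance between spice_1 and platter_top between 0.045 and 0.085 m and height (world z) of spice_1 between 0.038 and 0.05 m and horizontal distance between spice_2 and platter_top between 0.045 and 0.085 m and height (world z) of spice_2 between 0.038 and 0.05 m); the robot touches nothing.
It fails at once if the robot touches something that stands on the platter (more than 0.5 N) (contact force between any of pepper_mill, salt_shaker, spice_0, spice_1, spice_2 and the arm above 0.5 N or contact force between any of pepper_mill, salt_shaker, spice_0, spice_1, spice_2 and the fingers above 0.5 N).
It fails at once if something on the platter is lifted (over 12 mm) or tips (over 0.35 rad) (height (world z) of any of pepper_mill, salt_shaker, spice_0, spice_1, spice_2 above 0.056 m or angle between any of pepper_mill, salt_shaker, spice_0, spice_1, spice_2's own z axis and vertical above 0.35 rad).
It fails at once if a loose thing on the worktop beside the turntable is moved more than 20 mm (distance of any of tomato_tin, onion, garlic from where it was at the start of the episode above 0.02 m).
It also fails if it takes over 51 s, if anything falls off the work surface, if the arm or the gripper's body presses on something with over 40 N, if the wrist force passes 120 N, or if a joint passes its speed limit or range.

ROBOT

A 6-joint arm with a two-finger parallel gripper is mounted at the origin on a cart in front of the work surface, level with it; the furniture and walls round the work are solid. World frame = base frame: x ahead of the robot, y to its left, z up, the work surface at z = 0. Lengths are in mm, angles in degrees, forces in N, time in s.
With the tool pointing down it reaches from about 350 to 850 mm from the base axis. Payload 8.1 kg.
Tool frame: the origin (TCP) lies on the centre line of the jaws, within the pads' length; the fingertips stand 19 mm ahead of it and the grasp point (between the pads) is the TCP; z points along the fingers, y is the direction in which the jaws open and shut (so a half turn about z gives the same grasp; the last joint's range is limited). The gripper opens to 85 mm and grips with 20 to 120 N. Pads are 22 mm wide; open, the fingers measure 114 mm over their backs; the gripper's body (76 mm by 85 mm) begins 54 mm behind the grasp point. The pads swing forward as they close: fully open they stand 13 mm farther back than shut.
Start: joints at [60.596, 7.471, 85.268, -0, 87.261, -4.893], TCP at [248.902, 545.942, 218.492] pointing down, gripper open.
Joint ranges: [-169.43, 169.43], [-51.17, 129.36], [1.28, 143.12], [-76.62, 256.62], [0, 156.53], [-152.29, 152.29]. Speed limits (degrees/s): [136.94, 136.94, 159.86, 180, 180, 180].

INTERFACE

Orientations are given as [roll, pitch, yaw] about the fixed x, y, z axes, in that order (R = Rz(yaw) Ry(pitch) Rx(roll)).
In Python, from bench import r, viewer gives the robot as it stands.
- The arm moves only by the tool carry_out, never from a script. Its argument "commands" is a list that holds one entry, the list of rows, each a list of 7 numbers: the finger opening in mm, from 0 to 85.4, then the shift along the tool's x, y, z in mm, then the turn, a rotation vector about the tool's x, y, z in degrees. A call has 1 to 5 rows; each row is the pose to reach, as a shift and turn from the pose commanded when the call began, along the tool's axes at that moment; what a row does not reach only later rows make up. A row lasts 1/8 s, in which the tool goes at most 62.5 mm and 10.7 degrees, less where a joint would pass 70% of its speed; a pose out of reach is approached as far as the arm can. A call with a gripper value outside its range is refused whole. The fingers move at their own pace and stop on an object; "grip_force" is the grip in N (left out, the last holds). Time passes only in rows, so rows that repeat a pose let the fingers close. It gives the time, the measured TCP pose, the force and the opening at its end, in the units of the state.
- r.sense(): the state, without advancing time (a new reading comes with each control period).
- viewer.snapshot(name): name is "scene" or "top"; returns the picture (400x640x3 uint8, red, green, blue); there is no depth.
- viewer.calibration(name): a dict with "camera_matrix" (3x3 intrinsics, pixels), "rvec" (rotation vector, rad) and "tvec" (3), from world to camera coordinates, as OpenCV has them. Camera axes: x right, y down, z forward; pixel columns grow to the right and rows downward; lengths in mm; the calibration is good to about 2 mm. A picture is of the moment at which its call begins. calibration takes no time and is no camera call.
- r.hand_in(): hands the job in, once; it reports no verdict.
The state is a dict: "time": time; "joint_pos": joint angles; "qd": joint speeds; "joint_efforts": joint torques, N m; "tool_pos": TCP position; "tcp_rot": TCP orientation; "ft_force": force on the tool from outside, world axes, zero at the start; "wrist_torque": the same for the moment, N m; "finger_gap": finger opening in mm.
Only numpy, scipy, OpenCV 4.12 (cv2) and the standard library are available. Lean on these libraries where they do the work, as an engineer would, in place of code of your own. Each camera call takes 0.05 s, during which the arm holds its last target. There are 200 camera calls.

## Working session

There is one attempt and no reset: what is moved stays moved. The work goes in short steps, Python scripts to look and compute and a tool call to move; the robot and the scene stay as the last step left them, time stands still between calls to the robot, and variables do not carry over. Pictures are saved under pics/ and viewed, about 8 in all and at most 12, crops included, and the job is handed in when it is done.

Besides the shell and the picture viewer there is one more tool, called in YAML: its name, and indented under it one key for each argument. carry_out: Moves the arm, as the interface text tells. Its arguments: {"type":"object","properties":{"commands":{"type":"array","items":{"type":"array","items":{"type":"array","items":{"type":"number"}}}},"grip_force":{"type":"number"}},"required":["commands"]}

```bash
ls; mkdir -p pics; cat > h.py <<'E'
import numpy as np, cv2
from bench import r, viewer
def snap(n,f):
    im=viewer.snapshot(n); cv2.imwrite(f'pics/{f}.png',im[:,:,::-1]); return im
def cal(n):
    c=viewer.calibration(n); return np.array(c["camera_matrix"],float),cv2.Rodrigues(np.array(c["rvec"],float))[0],np.array(c["tvec"],float).ravel()
def ray(n,u,v,z):
    K,R,t=cal(n); d=R.T@np.linalg.inv(K)@np.array([u,v,1.]); o=-R.T@t
    return (o+d*(z-o[2])/d[2])[:2]
def proj(n,p):
    K,R,t=cal(n); q=K@(R@np.array(p,float)+t); return q[:2]/q[2]
E
python3 - <<'E'
from h import *
a=snap("scene","s0");b=snap("top","t0")
s=r.sense();print(s)
for n in("scene","top"):
    K,R,t=cal(n);print(n,K.tolist(),(-R.T@t).round())
E
```

```text
pics
{'time': 0.1, 'joint_pos': array([ 6.05976702e+01,  7.51203561e+00,  8.53258501e+01, -3.33957500e-04,
        8.72638056e+01, -4.89192078e+00]), 'qd': array([ 0.00367619, -0.09489574, -0.04158836, -0.01151968, -0.10855281,
       -0.09569297]), 'joint_efforts': array([ 2.31881750e-03, -5.70952821e+01, -5.01940870e+01, -4.47880598e-05,
        8.14846455e-03, -4.94150470e-05]), 'tool_pos': array([248.61286409, 545.460234  , 217.50936507]), 'tcp_rot': array([-1.79898651e+02, -8.33953631e-03,  1.55489600e+02]), 'ft_force': array([-0.32974173,  0.05568203, -0.61694893]), 'wrist_torque': array([ 0.05429196,  0.02212769, -0.01895323]), 'finger_gap': 85.07040116917919}
scene [[500.964165762513, 0.0, 330.4160841682045], [0.0, 500.964165762513, 206.83115162613413], [0.0, 0.0, 1.0]] [  78. -676. 1303.]
top [[374.1722462846968, 0.0, 318.7933760249777], [0.0, 374.1722462846968, 203.753237923265], [0.0, 0.0, 1.0]] [ 505.   24. 1172.]
```

View pics/t0.png

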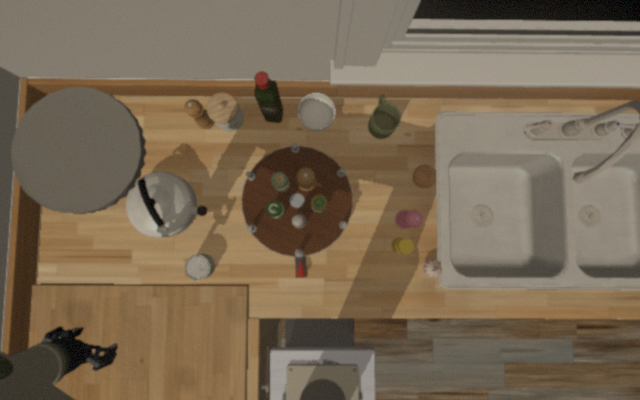

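View pics/s0.png

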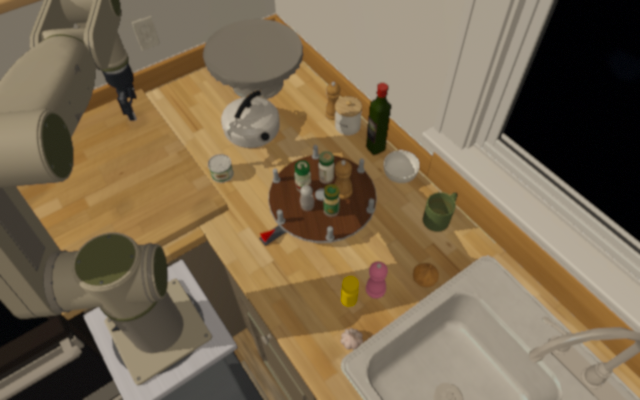

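```bash
python3 - <<'E'
from h import *
a=cv2.imread('pics/t0.png')[135:290,225:375];b=cv2.imread('pics/s0.png')[130:260,250:390]
cv2.imwrite('pics/c0.png',np.hstack([cv2.resize(a,(400,413),interpolation=2),cv2.resize(b,(400,413),interpolation=2)]))
# axis from platter colour: bands -> use pegs: ray at z=94
hsv=cv2.cvtColor(cv2.imread('pics/t0.png'),cv2.COLOR_BGR2HSV)
m=((hsv[:,:,1]<60)&(hsv[:,:,2]>110)).astype(np.uint8);m[:140]=0;m[250:]=0;m[:,:240]=0;m[:,360:]=0
n,_,st,c=cv2.connectedComponentsWithStats(m)
for i in range(1,n):
  if st[i,4]>5: print(c[i].round(1),st[i,4],ray("top",*c[i],94).round())
m=((hsv[:,:,1]>130)&((hsv[:,:,0]<5)|(hsv[:,:,0]>174))&(hsv[:,:,2]>60)).astype(np.uint8)
m[:245]=0
n,_,st,c=cv2.connectedComponentsWithStats(m)
for i in range(1,n):
  if st[i,4]>8: print('red',c[i],st[i],ray("top",*c[i],30))
E
```

```text
[297.  200.3] 125 [599.  77.]
[296.7 221.3] 84 [538.  77.]
[343.5 225.5] 26 [527. -58.]
[249.6 229. ] 20 [516. 212.]
red [299.66666667 269.6       ] [297 262   6  14  60] [394.72623965  70.06885152]
```

View pics/c0.png

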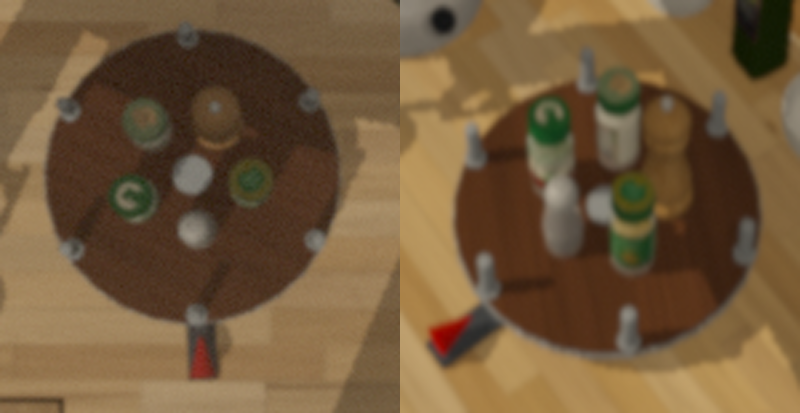

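```bash
python3 - <<'E'
from h import *
T=lambda u,v,z: ray("top",225+u/2.667,135+v/2.665,z)
S=lambda u,v,z: ray("scene",250+u/2.857,130+v/3.177,z)
P=np.array([T(*p,94) for p in [(187,33),(69,104),(71,247),(196,315),(316,240),(310,99)]])
c=P.mean(0);print('axis',c,'pegs',[(np.hypot(*(p-c)).round(),np.degrees(np.arctan2(*(p-c)[::-1])).round(1)) for p in P])
PS=np.array([S(*p,94) for p in [(588-400,52),(475-400,128),(486-400,257),(628-400,310),(744-400,225),(718-400,97)]])
print('axis scene',PS.mean(0),[np.degrees(np.arctan2(*(p-PS.mean(0))[::-1])).round(1) for p in PS])
for nme,q,h in [('mill',(215,106),190),('shaker',(196,228),130),('j1',(147,120),150),('j2',(132,197),150),('j3',(251,182),150)]:
  p=T(*q,h)-c;print(nme,np.hypot(*p).round(),np.degrees(np.arctan2(*p[::-1])).round(1))
p=S(668-400,103,192)-PS.mean(0);print('mill scene',np.hypot(*p),np.degrees(np.arctan2(*p[::-1])))
p=T(202,331,26)-c;print('pointer',np.hypot(*p),np.degrees(np.arctan2(*p[::-1])))
p=T(202,378,26)-c;print('cone base',np.hypot(*p),np.degrees(np.arctan2(*p[::-1])))
for n,u,v in [('tin',198,267)]:print(n,ray("top",u,v,58))
print('garlic',ray("top",432,268,40),'cup',ray("top",317,110,50),'kettle knob',ray("top",202,211,100),'bottle',ray("top",262,80,250))
E
```

```text
axis [600.96924693  77.36433834] pegs [(np.float64(153.0), np.float64(2.4)), (np.float64(153.0), np.float64(61.1)), (np.float64(153.0), np.float64(122.3)), (np.float64(154.0), np.float64(-177.7)), (np.float64(153.0), np.float64(-118.3)), (np.float64(152.0), np.float64(-57.8))]
axis scene [602.64640372  80.58535466] [np.float64(62.1), np.float64(122.4), np.float64(-178.1), np.float64(-117.6), np.float64(-58.5), np.float64(2.3)]
mill 64.0 -25.4
shaker 62.0 -173.6
j1 66.0 41.8
j2 66.0 118.0
j3 66.0 -103.0
mill scene 63.25757073347502 -30.05915987936464
pointer 175.69231439223387 -176.69633826020234
cone base 228.5192423680887 -177.35027042264886
tin [403.9143146  367.49419684]
garlic [ 401.88921992 -327.41241609] cup [881.08221759  20.27001852] kettle knob [566.30344668 347.82039589] bottle [890.70096268 160.57307568]
```

```bash
cat >> h.py <<'E'
def rows(p,targets):
    "p, targets: (x,y,z,yaw); tool down"
    c,s=np.cos(np.radians(p[3])),np.sin(np.radians(p[3])); out=[]
    for t in targets:
        d=np.array(t[:3])-p[:3]; tz=(p[3]-t[3]+180)%360-180
        out.append([0]+[int(round(v)) for v in (c*d[0]+s*d[1], s*d[0]-c*d[1], -d[2])]+[0,0,int(round(tz))])
    return out
def after(p,row):
    c,s=np.cos(np.radians(p[3])),np.sin(np.radians(p[3])); a,b,d=row[1:4]
    return np.array([p[0]+c*a+s*b,p[1]+s*a-c*b,p[2]-d,p[3]-row[6]])
def arc(a0,r=163,z=80,c=(602,79)):
    a=np.radians(a0); return (c[0]+r*np.cos(a),c[1]+r*np.sin(a),z,a0+180)
E
python3 - <<'E'
from h import *
p=np.array([248.9,545.9,218.5,155.5])
W=[(250,540,330,155.5),(300,440,340,150),(420,330,340,146),(560,180,340,140),arc(-44,165,340)]
for w in W:
    R=rows(p,[w])[0];print(R,np.round(w));p=after(p,R)
print(p)
E
```

```text
[0, -3, -5, -112, 0, 0, 0] [250. 540. 330. 156.]
[0, -87, -70, -10, 0, 0, 6] [300 440 340 150]
[0, -160, -34, 0, 0, 0, 4] [420 330 340 146]
[0, -200, -44, 0, 0, 0, 6] [560 180 340 140]
[0, -262, -60, 0, 0, 0, 4] [721. -36. 340. 136.]
[720.4617259  -35.49356297 340.5        135.5       ]
```

carry_out:
  commands:
    - [[0,-2,-3,-56,0,0,0],[0,-3,-5,-112,0,0,0],[0,-45,-40,-120,0,0,3],[0,-90,-75,-122,0,0,6],[0,-90,-75,-122,0,0,6]]
  grip_force: 30

```text
time: 0.72
tool_pos: [301.4, 437.9, 340.9]
tcp_rot: [180.0, 0.1, 149.2]
ft_force: [-0.7, 1.0, 0.1]
finger_gap: -0.5
```

```bash
python3 - <<'E'
from h import *
p=after([248.9,545.9,218.5,155.5],[0,-90,-75,-122,0,0,6]);print(p)
s=r.sense();print(s['tool_pos'],s['tcp_rot'],s['finger_gap'],s['joint_pos'])
print(rows(p,[(380,360,340,147),(440,280,340,145),(490,215,340,143),(540,160,340,141),(590,110,340,139),(640,60,340,137),(690,0,340,136),arc(-44,165,340)]))
E
```

```text
[299.69452118 440.33051285 340.5        149.5       ]
[301.37105641 437.85189803 340.92980678] [1.79979293e+02 5.35083772e-02 1.49229926e+02] -0.5085476046059676 [ 4.99684056e+01 -4.18986732e+00  8.45111644e+01 -5.01882785e-02
  9.96496502e+01 -9.26995556e+00]
[[0, -110, -28, 0, 0, 0, 2], [0, -202, -67, 0, 0, 0, 4], [0, -278, -98, 0, 0, 0, 6], [0, -349, -120, 0, 0, 0, 8], [0, -418, -137, 0, 0, 0, 10], [0, -486, -155, 0, 0, 0, 12], [0, -560, -181, 0, 0, 0, 14], [0, -604, -196, 0, 0, 0, 14]]
```

carry_out:
  commands:
    - [[0,-55,-17,0,0,0,2],[0,-110,-34,0,0,0,4],[0,-165,-51,0,0,0,6],[0,-220,-68,0,0,0,8],[0,-270,-86,0,0,0,9]]

```text
time: 1.35
tool_pos: [489.5, 228.4, 339.8]
tcp_rot: [-180.0, -0.0, 140.5]
ft_force: [0.4, 0.4, -0.3]
finger_gap: 0.0
```

carry_out:
  commands:
    - [[0,-60,6,0,0,0,2],[0,-120,8,0,0,0,3],[0,-180,5,0,0,0,4],[0,-240,0,0,0,0,5],[0,-300,-50,0,0,0,5]]

```text
time: 1.98
tool_pos: [686.9, 15.4, 337.3]
tcp_rot: [-179.9, -0.2, 135.6]
ft_force: [1.0, 0.5, 0.1]
finger_gap: -0.0
```

```bash
python3 - <<'E'
from h import *
p=after([299.7,440.3,340.5,149.5],[0,-270,-86,0,0,0,9]);p=after(p,[0,-300,-50,0,0,0,5]);print(p)
s=r.sense();print(s['tool_pos'],s['tcp_rot'],s['joint_pos'])
t=arc(-44,165,340);print(np.round(t));print(rows(p,[t,arc(-44,165,80)]))
E
```

```text
[ 6.88375038e+02 -2.40161050e-01  3.40500000e+02  1.35500000e+02]
[686.90429169  15.35991521 337.29644454] [-1.79903555e+02 -1.78011144e-01  1.35621470e+02] [-3.01751941e+00  2.09664511e+01  5.73097995e+01  4.62386819e-02
  1.01921085e+02 -4.86296664e+01]
[721. -36. 340. 136.]
[[0, -48, -3, 0, 0, 0, 0], [0, -48, -3, 260, 0, 0, 0]]
```

carry_out:
  commands:
    - [[0,-25,-3,0,0,0,0],[0,-48,-3,0,0,0,0],[0,-48,-3,0,0,0,0],[0,-48,-3,0,0,0,0]]

```text
time: 2.48
tool_pos: [717.3, -19.5, 339.7]
tcp_rot: [-180.0, -0.1, 135.5]
ft_force: [0.8, -0.1, 0.0]
finger_gap: -0.1
```

```bash
python3 - <<'E'
from h import *
snap("top","t1")
s=r.sense();p=[*s['tool_pos'],s['tcp_rot'][2]];print(np.round(p,1))
print([np.round(arc(a,r),0) for a in(-44,) for r in(163,)]);print(rows(p,[arc(-44,165,180),arc(-44,165,80)]))
E
```

```text
[717.2 -19.4 340.2 135.6]
[array([719., -34.,  80., 136.])]
[[0, -14, -9, 160, 0, 0, 0], [0, -14, -9, 260, 0, 0, 0]]
```

View pics/t1.png

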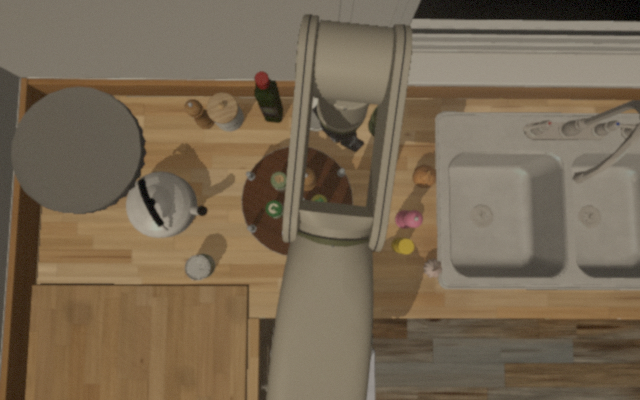

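carry_out:
  commands:
    - [[0,-7,-5,40,0,0,0],[0,-14,-9,80,0,0,0],[0,-14,-9,120,0,0,0],[0,-14,-9,160,0,0,0],[0,-14,-9,160,0,0,0]]

```text
time: 3.15
tool_pos: [718.1, -35.4, 175.9]
tcp_rot: [-179.7, -0.4, 135.6]
ft_force: [-1.1, -0.1, 0.0]
finger_gap: -0.2
```

```bash
python3 - <<'E'
from h import *
im=snap("scene","s1"); cv2.imwrite('pics/c1.png',cv2.resize(im[60:290,210:450,::-1],(720,590),interpolation=2)[:600])
s=r.sense();p=[*s['tool_pos'],s['tcp_rot'][2]];print(np.round(p,1),s['ft_force'])
print(np.round(arc(-44,165,80)),rows(p,[arc(-44,165,80)]))
E
```

```text
[719.8 -35.8 179.4 135.6] [ 1.26421473 -0.35263061  0.60554304]
[721. -36.  80. 136.] [[0, -1, 1, 99, 0, 0, 0]]
```

View pics/c1.png

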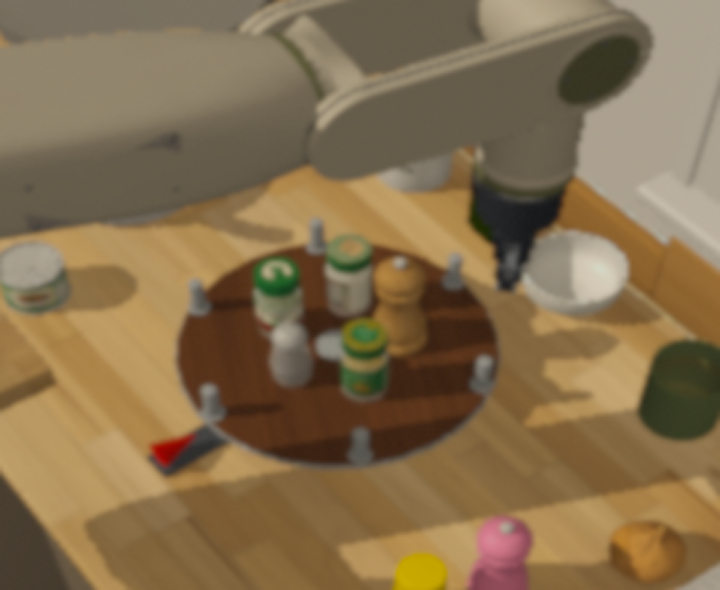

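carry_out:
  commands:
    - [[0,-1,0,35,0,0,0],[0,-1,0,70,0,0,0],[0,-1,0,99,0,0,0],[0,-1,0,99,0,0,0]]

```text
time: 3.7
tool_pos: [721.3, -37.1, 81.3]
tcp_rot: [-179.9, -0.1, 135.5]
ft_force: [-0.2, 0.2, -0.2]
finger_gap: 0.1
```

```bash
python3 - <<'E'
from h import *
s=r.sense();print(s['tool_pos'],s['tcp_rot'],s['ft_force'])
p=np.array(arc(-44,165,80))
A=[-44]+list(np.cumsum([-1.5,-2,-2,-2.5,-3]+[-3.5]*25)-44)
for i in range(0,30,5):
    R=rows(p,[arc(a,163,80) for a in A[i+1:i+6]]);print(R,A[i+5]);p=after(p,R[-1])
E
```

```text
[721.29536943 -37.1036245   81.34770045] [-1.79939982e+02 -8.39881420e-02  1.35517280e+02] [-0.16906253  0.20466759 -0.24786874]
[[0, 2, -4, 0, 0, 0, 2], [0, 2, -10, 0, 0, 0, 4], [0, 3, -16, 0, 0, 0, 6], [0, 4, -23, 0, 0, 0, 8], [0, 5, -31, 0, 0, 0, 11]] -55.0
[[0, 0, -10, 0, 0, 0, 4], [0, 1, -20, 0, 0, 0, 7], [0, 3, -30, 0, 0, 0, 10], [0, 5, -40, 0, 0, 0, 14], [0, 8, -49, 0, 0, 0, 18]] -72.5
[[0, 0, -10, 0, 0, 0, 3], [0, 1, -20, 0, 0, 0, 6], [0, 2, -30, 0, 0, 0, 10], [0, 4, -39, 0, 0, 0, 14], [0, 7, -49, 0, 0, 0, 17]] -90.0
[[0, 0, -10, 0, 0, 0, 4], [0, 1, -20, 0, 0, 0, 7], [0, 2, -30, 0, 0, 0, 10], [0, 4, -39, 0, 0, 0, 14], [0, 7, -49, 0, 0, 0, 18]] -107.5
[[0, 0, -10, 0, 0, 0, 3], [0, 1, -20, 0, 0, 0, 6], [0, 3, -30, 0, 0, 0, 10], [0, 5, -39, 0, 0, 0, 14], [0, 7, -49, 0, 0, 0, 17]] -125.0
[[0, 1, -10, 0, 0, 0, 4], [0, 1, -20, 0, 0, 0, 7], [0, 3, -30, 0, 0, 0, 10], [0, 5, -40, 0, 0, 0, 14], [0, 8, -49, 0, 0, 0, 18]] -142.5
```

carry_out:
  commands:
    - [[0,2,-4,0,0,0,2],[0,2,-10,0,0,0,4],[0,3,-16,0,0,0,6],[0,4,-23,0,0,0,8],[0,5,-31,0,0,0,11]]

```text
time: 4.32
tool_pos: [696.2, -56.7, 81.7]
tcp_rot: [180.0, 0.0, 124.3]
ft_force: [-1.0, -0.4, 0.3]
finger_gap: 0.2
```

carry_out:
  commands:
    - [[0,0,-9,0,0,0,4],[0,1,-19,0,0,0,7],[0,3,-29,0,0,0,10],[0,5,-39,0,0,0,14],[0,8,-49,0,0,0,18]]

```text
time: 4.95
tool_pos: [651.0, -77.9, 81.6]
tcp_rot: [-180.0, 0.0, 106.3]
ft_force: [-0.7, -0.6, -1.2]
finger_gap: -0.0
```

```bash
python3 - <<'E'
from h import *
s=r.sense();p=s['tool_pos'][:2]-[602,79];print(s['tool_pos'],s['tcp_rot'],s['ft_force'],np.hypot(*p),np.degrees(np.arctan2(p[1],p[0])))
im=snap("scene","s2"); cv2.imwrite('pics/c2.png',cv2.resize(im[60:290,210:450,::-1],(720,590),interpolation=2)[:600])
E
```

```text
[651.04501981 -77.90330014  81.58802259] [-1.79998346e+02  3.60549461e-03  1.06266037e+02] [-0.74175368 -0.60458724 -1.24114825] 164.38996186805974 -72.6417376369562
```

View pics/c2.png

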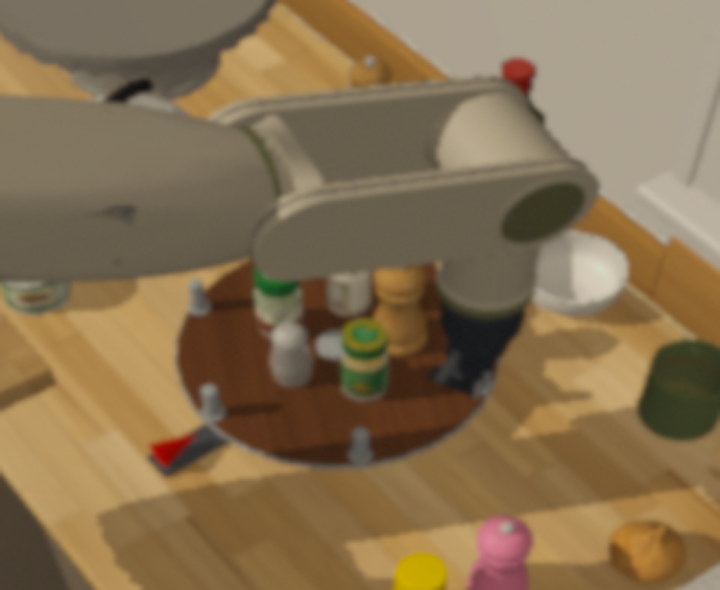

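```bash
python3 - <<'E'
from h import *
f=lambda p:((proj("scene",p)-[210,60])*[3,590/230]).round()
print('tip',f((651,-78,62)),'tcp',f((651,-78,81)),'tcp+50',f((651,-78,131)))
print('at s1 tip',f((720,-36,160)))
a=np.radians(-58);print('peg',f((602+158*np.cos(a),79+158*np.sin(a),94)))
a=np.radians(2);print('peg2',f((602+158*np.cos(a),79+158*np.sin(a),94)))
a=np.radians(-118);print('peg118',f((602+158*np.cos(a),79+158*np.sin(a),94)))
E
```

```text
tip [470. 406.] tcp [471. 397.] tcp+50 [475. 372.]
at s1 tip [505. 303.]
peg [485. 362.]
peg2 [457. 258.]
peg118 [359. 434.]
```

```bash
python3 - <<'E'
from h import *
a=cv2.imread('pics/s1.png')[130:230,320:420];b=cv2.imread('pics/s2.png')[130:230,320:420]
cv2.imwrite('pics/c3.png',np.hstack([cv2.resize(x,(400,400),interpolation=2) for x in(a,b)]))
E
```

```text
(no output)
```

View pics/c3.png

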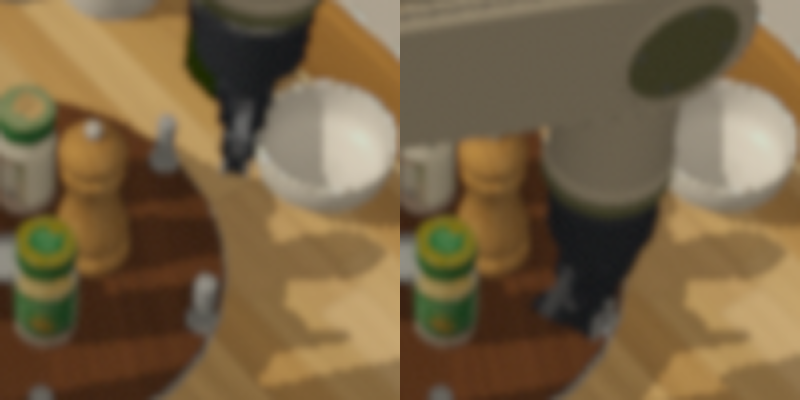

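```bash
python3 - <<'E'
from h import *
for z in(60,75,90):print(z,ray("scene",366.25,213,z).round(1),'tcp 651 -78')
for z in(160,175,190):print(z,ray("scene",378.75,173,z).round(1),'tcp 719.8 -35.8')
for z in(44,60,94):print(z,'peg',ray("scene",320+205/4,130+75,94).round(1), 'now', ray("scene",320+203/4,130+330/4,z).round(1))
im=snap("top","t2"); cv2.imwrite('pics/c4.png',cv2.resize(im[130:270,230:400,::-1],(680,560),interpolation=2))
s=r.sense();print(s['tool_pos'],s['ft_force'],s['finger_gap'],s['joint_pos'].round(1))
E
```

```text
60 [662.4 -61.6] tcp 651 -78
75 [655.3 -69. ] tcp 651 -78
90 [648.3 -76.4] tcp 651 -78
160 [732.5 -22.1] tcp 719.8 -35.8
175 [723.9 -30.7] tcp 719.8 -35.8
190 [715.3 -39.2] tcp 719.8 -35.8
44 peg [676.  -64.8] now [682.1 -60.3]
60 peg [676.  -64.8] now [674.4 -68.1]
94 peg [676.  -64.8] now [658.1 -84.7]
[650.64869845 -77.9732683   81.47648941] [0.11041098 1.13959528 0.31758569] -0.11856876974346393 [-11.3  21.4  83.5  -0.   75.1 -27.6]
```

View pics/c4.png

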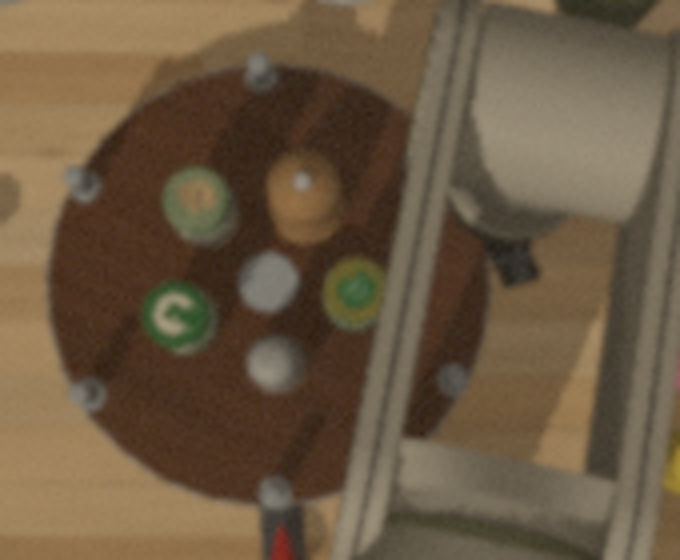

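```bash
python3 - <<'E'
from h import *
f=lambda p:((proj("top",p)-[230,130])*4).round()
print('tip',f((651,-78,62)),'tcp+54',f((651,-78,135)))
for a in(-58,-118,182):
  q=np.radians(a)
  for rr in(153,158):print(a,rr,f((602+rr*np.cos(q),79+rr*np.sin(q),94)),f((602+rr*np.cos(q),79+rr*np.sin(q),44)))
for q in [(275,490),(455,378),(88,393),(82,180),(260,70)]:
  print(q,[ray("top",230+q[0]/4,130+q[1]/4,z).round() for z in(44,94)])
for z in(62,80,100,130):print(z,ray("top",230+517/4,130+265/4,z).round())
E
```

```text
tip [478. 217.] tcp+54 [488. 203.]
-58 153 [445. 167.] [440. 178.]
-58 158 [450. 163.] [446. 174.]
-118 153 [452. 378.] [447. 379.]
-118 158 [458. 381.] [453. 382.]
182 153 [271. 490.] [274. 487.]
182 158 [271. 497.] [274. 493.]
(275, 490) [array([447.,  73.]), array([449.,  71.])]
(455, 378) [array([531., -62.]), array([530., -58.])]
(88, 393) [array([518., 214.]), array([518., 205.])]
(82, 180) [array([680., 221.]), array([672., 212.])]
(260, 70) [array([765.,  87.]), array([754.,  84.])]
62 [ 615. -107.]
80 [ 613. -105.]
100 [ 611. -103.]
130 [608. -99.]
```

```bash
python3 - <<'E'
from h import *
f=lambda p:((proj("scene",p)-[320,130])*4+[400,0]).round()
g=lambda p:((proj("top",p)-[230,130])*4).round()
for n,p in [('A open tip',(692,-66,75)),('B open tip',(610,-90,75)),('closed tip',(651,-78,62)),('kn B',(609,-90,120)),('kn A',(693,-66,120)),('peg',(684,-53,94)),('pegbase',(684,-53,44))]:print(n,f(p),g(p))
E
```

```text
A open tip [621. 305.] [463. 159.]
B open tip [554. 382.] [496. 270.]
closed tip [587. 353.] [478. 217.]
kn B [556. 348.] [503. 265.]
kn A [627. 269.] [469. 147.]
peg [603. 284.] [448. 166.]
pegbase [599. 322.] [443. 177.]
```

carry_out:
  commands:
    - [[0,0,0,6,0,0,0],[0,0,-5,12,0,0,2],[0,0,-10,12,0,0,4],[0,1,-20,12,0,0,7],[0,3,-30,12,0,0,10]]

```text
time: 5.68
tool_pos: [621.6, -83.1, 69.3]
tcp_rot: [-180.0, -0.0, 96.3]
ft_force: [0.0, 0.3, -0.3]
finger_gap: 0.1
```

carry_out:
  commands:
    - [[0,0,-10,0,0,0,3],[0,1,-20,0,0,0,6],[0,2,-30,0,0,0,10],[0,4,-39,0,0,0,14],[0,7,-49,0,0,0,17]]

```text
time: 6.3
tool_pos: [572.1, -81.6, 69.5]
tcp_rot: [180.0, 0.0, 79.3]
ft_force: [-0.2, 0.5, -1.3]
finger_gap: 0.1
```

carry_out:
  commands:
    - [[0,0,-10,0,0,0,4],[0,1,-20,0,0,0,7],[0,2,-30,0,0,0,10],[0,4,-39,0,0,0,14],[0,7,-49,0,0,0,17]]

```text
time: 6.92
tool_pos: [525.6, -66.1, 69.8]
tcp_rot: [179.9, 0.0, 62.3]
ft_force: [0.5, -0.6, 0.0]
finger_gap: 0.1
```

```bash
python3 - <<'E'
from h import *
s=r.sense();p=s['tool_pos'][:2]-[602,79];print(s['tool_pos'],s['tcp_rot'],s['ft_force'],s['finger_gap'],np.hypot(*p),np.degrees(np.arctan2(p[1],p[0])))
im=snap("scene","s3");im2=snap("top","t3"); cv2.imwrite('pics/c5.png',np.hstack([cv2.resize(im[100:270,240:400,::-1],(400,425),interpolation=2),cv2.resize(im2[130:290,230:380,::-1],(400,425),interpolation=2)]))
E
```

```text
[525.56562674 -66.05822471  69.76584231] [1.79947095e+02 8.71083024e-03 6.23001110e+01] [ 0.4706892  -0.59466986  0.01403417] 0.13686496646433724 163.96372151429472 -117.78573381556109
```

View pics/c5.png

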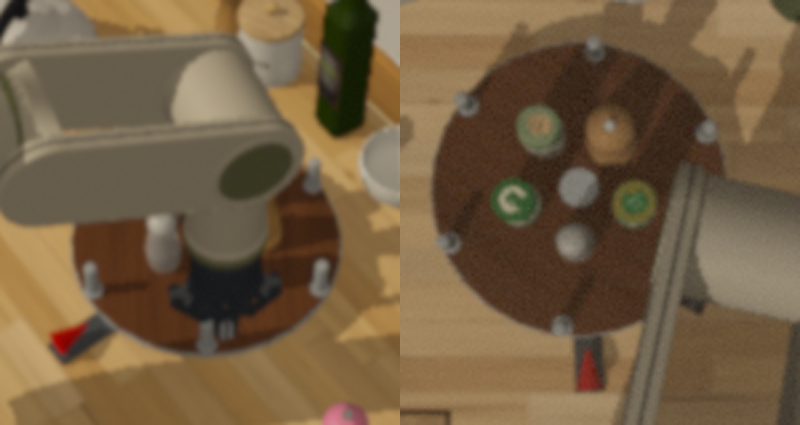

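```bash
python3 - <<'E'
from h import *
for z in(50,62,75):print(z,ray("scene",329.6,234,z).round(1),'tcp 525.6 -66')
print('peg',ray("scene",240+207/2.5,100+328/2.5,94))
# FK-free check: knuckles in top at start picture vs pose
print('t0 pose proj',proj("top",(248.6,545.5,218)),proj("top",(248.6,545.5,280)),proj("scene",(248.6,545.5,200)))
a=cv2.imread('pics/t0.png')[310:390,20:130];cv2.imwrite('pics/c6.png',cv2.resize(a,None,fx=5,fy=5,interpolation=2))
b=cv2.imread('pics/s3.png')[190:260,290:370];cv2.imwrite('pics/c6.png',np.hstack([cv2.resize(a,(400,400),interpolation=2),cv2.resize(b,(400,400),interpolation=2)]))
E
```

```text
50 [533.8 -51.7] tcp 525.6 -66
62 [529.4 -57.7] tcp 525.6 -66
75 [524.7 -64.2] tcp 525.6 -66
peg [507.62108071 -54.71537959]
t0 pose proj [103.80359588 336.01429635] [ 88.68550383 343.39224213] [138.49106803 119.83573613]
```

View pics/c6.png

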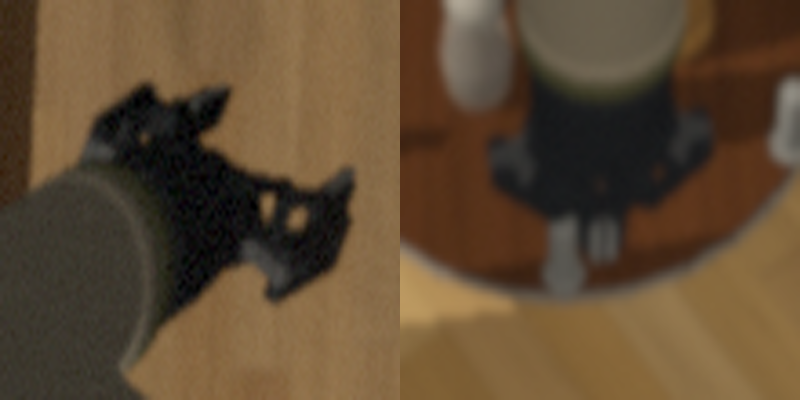

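```bash
python3 - <<'E'
from h import *
p=np.array([525.6,-66,70,62.3])
A=[-117.8]+list(np.cumsum([-2,-2.5]+[-3.5]*28)-117.8)
for i in range(0,30,5):
    R=rows(p,[(*arc(a,163,70)[:3],62.3+.6*(a+117.8)) for a in A[i+1:i+6]]);print(R,A[i+5]);p=after(p,R[-1]);print(p.round())
E
```

```text
[[0, 1, -6, 0, 0, 0, 1], [0, 1, -13, 0, 0, 0, 3], [0, 3, -23, 0, 0, 0, 5], [0, 4, -33, 0, 0, 0, 7], [0, 7, -42, 0, 0, 0, 9]] -132.8
[492. -40.  70.  53.]
[[0, 1, -10, 0, 0, 0, 2], [0, 3, -20, 0, 0, 0, 4], [0, 5, -29, 0, 0, 0, 6], [0, 9, -39, 0, 0, 0, 8], [0, 12, -48, 0, 0, 0, 10]] -150.3
[460.  -2.  70.  43.]
[[0, 3, -10, 0, 0, 0, 3], [0, 6, -19, 0, 0, 0, 5], [0, 10, -28, 0, 0, 0, 7], [0, 14, -37, 0, 0, 0, 9], [0, 19, -46, 0, 0, 0, 11]] -167.8
[443.  45.  70.  32.]
[[0, 4, -9, 0, 0, 0, 2], [0, 8, -18, 0, 0, 0, 4], [0, 13, -27, 0, 0, 0, 6], [0, 18, -35, 0, 0, 0, 8], [0, 24, -43, 0, 0, 0, 10]] -185.3
[440.  94.  70.  22.]
[[0, 5, -9, 0, 0, 0, 3], [0, 10, -17, 0, 0, 0, 5], [0, 16, -25, 0, 0, 0, 7], [0, 22, -33, 0, 0, 0, 9], [0, 29, -40, 0, 0, 0, 11]] -202.8
[452. 142.  70.  11.]
[[0, 6, -8, 0, 0, 0, 2], [0, 12, -16, 0, 0, 0, 4], [0, 19, -23, 0, 0, 0, 6], [0, 26, -30, 0, 0, 0, 8], [0, 34, -37, 0, 0, 0, 10]] -220.3
[478. 185.  70.   1.]
```

carry_out:
  commands:
    - [[0,1,-6,0,0,0,1],[0,1,-13,0,0,0,3],[0,3,-23,0,0,0,5],[0,4,-33,0,0,0,7],[0,7,-42,0,0,0,9]]

```text
time: 7.65
tool_pos: [491.6, -40.2, 69.7]
tcp_rot: [180.0, -0.0, 53.4]
ft_force: [0.1, -0.5, 0.9]
finger_gap: -0.1
```

carry_out:
  commands:
    - [[0,1,-10,0,0,0,2],[0,3,-20,0,0,0,4],[0,5,-29,0,0,0,6],[0,9,-39,0,0,0,8],[0,12,-48,0,0,0,10]]

```text
time: 8.28
tool_pos: [460.2, -1.8, 69.6]
tcp_rot: [180.0, -0.0, 43.4]
ft_force: [0.7, -0.5, -0.3]
finger_gap: 0.1
```

carry_out:
  commands:
    - [[0,3,-10,0,0,0,3],[0,6,-19,0,0,0,5],[0,10,-28,0,0,0,7],[0,14,-37,0,0,0,9],[0,19,-46,0,0,0,11]]

```text
time: 8.9
tool_pos: [442.3, 44.7, 69.6]
tcp_rot: [180.0, 0.0, 32.4]
ft_force: [0.2, -0.8, -0.7]
finger_gap: 0.2
```

```bash
python3 - <<'E'
from h import *
s=r.sense();p=s['tool_pos'][:2]-[602,79];print(s['tool_pos'],s['tcp_rot'],s['ft_force'],np.hypot(*p),np.degrees(np.arctan2(p[1],p[0])))
im=snap("scene","s4");im2=snap("top","t4"); cv2.imwrite('pics/c7.png',np.hstack([cv2.resize(im[100:270,240:400,::-1],(400,425),interpolation=2),cv2.resize(im2[130:290,230:380,::-1],(400,425),interpolation=2)]))
E
```

```text
[442.2849438   44.65278786  69.55525153] [1.79985342e+02 2.64258777e-03 3.24155143e+01] [ 0.23481636 -0.80597093 -0.71439791] 163.36655153416942 -167.8632138684756
```

View pics/c7.png

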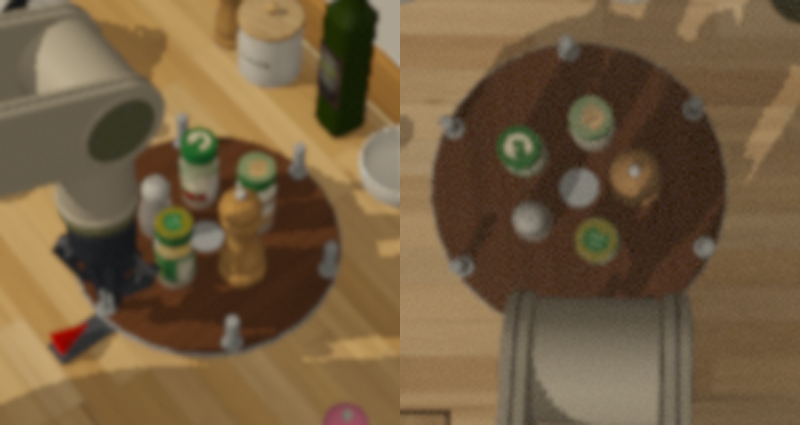

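carry_out:
  commands:
    - [[0,4,-9,0,0,0,2],[0,8,-18,0,0,0,4],[0,13,-27,0,0,0,6],[0,18,-35,0,0,0,8],[0,24,-43,0,0,0,10]]

```text
time: 9.62
tool_pos: [439.5, 93.5, 69.4]
tcp_rot: [180.0, 0.0, 22.5]
ft_force: [0.2, -0.8, 0.2]
finger_gap: 0.2
```

carry_out:
  commands:
    - [[0,5,-9,0,0,0,3],[0,10,-17,0,0,0,5],[0,16,-25,0,0,0,7],[0,22,-33,0,0,0,9],[0,29,-40,0,0,0,11]]

```text
time: 10.25
tool_pos: [451.2, 141.5, 69.4]
tcp_rot: [180.0, 0.0, 11.5]
ft_force: [-0.5, -1.4, 0.1]
finger_gap: -0.1
```

carry_out:
  commands:
    - [[0,6,-8,0,0,0,2],[0,12,-16,0,0,0,4],[0,19,-23,0,0,0,6],[0,26,-30,0,0,0,8],[0,34,-37,0,0,0,10]]

```text
time: 10.88
tool_pos: [477.1, 184.5, 69.3]
tcp_rot: [180.0, 0.0, 1.5]
ft_force: [-0.7, -1.2, -0.6]
finger_gap: -0.2
```

```bash
cat >> h.py <<'E'
C=np.array([601,78.])
def mill(f,n):
    "mill head blob (orange-brown) near the axis -> angle, using head height ~175 mm"
    im=cv2.GaussianBlur(cv2.imread(f'pics/{f}.png'),(3,3),0);h=cv2.cvtColor(im,cv2.COLOR_BGR2HSV)
    m=((h[:,:,0]>=8)&(h[:,:,0]<=20)&(h[:,:,1]>95)&(h[:,:,2]>95)).astype(np.uint8)
    g=np.zeros_like(m); a=np.linspace(0,2*np.pi,60)
    pts=np.array([proj(n,(*(C+112*np.array([np.cos(t),np.sin(t)])),z)) for t in a for z in(44,190)],np.int32)
    cv2.fillConvexPoly(g,cv2.convexHull(pts),1); m&=g
    k,_,st,c=cv2.connectedComponentsWithStats(m); out=[]
    for i in range(1,k):
        if st[i,4]>15:
            p=ray(n,*c[i],130)-C; out.append((st[i,4],c[i].round(1).tolist(),round(float(np.hypot(*p))),round(float(np.degrees(np.arctan2(p[1],p[0]))),1)))
    return out
E
python3 - <<'E'
from h import *
s=r.sense();p=s['tool_pos'][:2]-[602,79];print(s['tool_pos'],s['tcp_rot'][2],s['ft_force'],np.hypot(*p),np.degrees(np.arctan2(p[1],p[0])))
snap("scene","s5");snap("top","t5")
for f,n in [('t0','top'),('s0','scene'),('t4','top'),('s4','scene'),('t5','top'),('s5','scene')]:print(f,mill(f,n))
q=ray("top",317.4,194.4,192)-C;print('t4 ball',np.degrees(np.arctan2(q[1],q[0])),np.hypot(*q))
E
```

```text
[477.14995596 184.47878825  69.34256956] 1.4741758638799527 [-0.72212551 -1.16707272 -0.5563557 ] 163.44206394875272 139.80741118731376
t0 [(np.int32(40), [279.2, 178.4], 74, 40.2), (np.int32(24), [304.6, 188.8], 36, -41.2)]
s0 [(np.int32(1223), [320.0, 149.4], 114, 57.8), (np.int32(22), [326.8, 155.8], 89, 45.3), (np.int32(192), [343.1, 169.7], 71, -8.3), (np.int32(30), [296.9, 186.4], 80, 166.1), (np.int32(166), [343.9, 189.6], 76, -69.2), (np.int32(17), [299.9, 202.0], 107, -162.3)]
t4 [(np.int32(42), [301.9, 173.8], 72, -12.9), (np.int32(166), [315.7, 196.2], 55, -83.1)]
s4 [(np.int32(933), [330.8, 148.4], 121, 41.6), (np.int32(67), [314.6, 177.0], 23, 131.0), (np.int32(20), [343.0, 166.8], 76, -0.5), (np.int32(564), [335.9, 194.3], 71, -91.6)]
t5 [(np.int32(44), [317.7, 188.0], 67, -63.7), (np.int32(232), [309.3, 216.9], 63, -143.8)]
s5 [(np.int32(1261), [320.0, 149.7], 113, 57.9), (np.int32(644), [315.8, 199.6], 79, -139.0), (np.int32(24), [341.2, 182.5], 58, -51.5), (np.int32(50), [342.0, 202.2], 104, -92.5)]
t4 ball -84.84054335362849 59.675289886251605
```

```bash
python3 - <<'E'
from h import *
p=np.array([477.1,184.5,70,1.5])
A=[-220.2]+list(np.cumsum([-3.5]*8+[-2.5,-1.5])-220.2)
for i in range(0,10,5):
    R=rows(p,[(*arc(a,163,70)[:3],1.5+.6*(a+220.2)) for a in A[i+1:i+6]]);print(R,A[i+5]);p=after(p,R[-1]);print(p.round())
E
```

```text
[[0, 7, -7, 0, 0, 0, 2], [0, 15, -14, 0, 0, 0, 4], [0, 22, -20, 0, 0, 0, 6], [0, 30, -26, 0, 0, 0, 8], [0, 39, -31, 0, 0, 0, 10]] -237.7
[515. 217.  70.  -8.]
[[0, 7, -6, 0, 0, 0, 3], [0, 15, -12, 0, 0, 0, 5], [0, 24, -18, 0, 0, 0, 7], [0, 30, -21, 0, 0, 0, 8], [0, 34, -23, 0, 0, 0, 9]] -252.2
[552. 234.  70. -18.]
```

carry_out:
  commands:
    - [[0,7,-7,0,0,0,2],[0,15,-14,0,0,0,4],[0,22,-20,0,0,0,6],[0,30,-26,0,0,0,8],[0,39,-31,0,0,0,10]]

```text
time: 11.6
tool_pos: [514.8, 216.4, 69.2]
tcp_rot: [180.0, 0.1, -8.5]
ft_force: [-1.2, 1.3, 0.7]
finger_gap: 0.1
```

carry_out:
  commands:
    - [[0,7,-6,0,0,0,3],[0,15,-12,0,0,0,5],[0,24,-18,0,0,0,7],[0,30,-21,0,0,0,8],[0,34,-23,0,0,0,9]]

```text
time: 12.22
tool_pos: [552.4, 234.3, 69.4]
tcp_rot: [180.0, 0.0, -17.5]
ft_force: [-0.6, -1.0, 0.7]
finger_gap: 0.0
```

```bash
python3 - <<'E'
from h import *
s=r.sense();p=s['tool_pos'][:2]-[602,79];print(s['tool_pos'],s['tcp_rot'][2],s['ft_force'],np.hypot(*p),np.degrees(np.arctan2(p[1],p[0])))
im=snap("scene","s6");im2=snap("top","t6")
for f,n in [('t6','top'),('s6','scene')]:print(f,mill(f,n))
cv2.imwrite('pics/c8.png',np.hstack([cv2.resize(im[130:270,230:390,::-1],(400,350),interpolation=2),cv2.resize(im2[130:290,230:380,::-1],(400,427),interpolation=2)[:350]]))
E
```

```text
[552.39515604 234.3496789   69.37627194] -17.540372011423432 [-0.5952723  -1.03482704  0.70888086] 163.0771697084457 107.70884879339864
t6 [(np.int32(41), [318.8, 201.2], 64, -96.7), (np.int32(244), [298.1, 222.3], 67, -174.4)]
s6 [(np.int32(1270), [322.1, 149.3], 114, 54.5), (np.int32(636), [305.3, 195.2], 79, -164.1), (np.int32(23), [331.6, 189.4], 50, -92.0), (np.int32(99), [330.6, 209.2], 114, -113.5)]
```

carry_out:
  commands:
    - [[0,4,-3,0,0,0,0],[0,8,-5,0,0,0,0],[0,12,-8,0,0,0,0],[0,15,-9,0,0,0,0],[0,15,-9,0,0,0,0]]

```text
time: 12.95
tool_pos: [569.6, 238.6, 69.6]
tcp_rot: [-180.0, -0.0, -17.5]
ft_force: [0.5, -0.4, -0.6]
finger_gap: -0.2
```

carry_out:
  commands:
    - [[0,-5,4,0,0,0,0],[0,-15,8,0,0,0,0],[0,-25,12,0,0,0,0],[0,-28,10,-30,0,0,0],[0,-28,8,-70,0,0,0]]

```text
time: 13.58
tool_pos: [537.9, 239.0, 138.8]
tcp_rot: [179.9, 0.2, -17.5]
ft_force: [0.8, -1.0, -0.1]
finger_gap: -0.0
```

carry_out:
  commands:
    - [[0,0,0,-60,0,0,0],[0,0,0,-120,0,0,0],[0,-20,-30,-160,0,0,0],[0,-50,-60,-200,0,0,0],[0,-80,-90,-200,0,0,0]]

```text
time: 14.2
tool_pos: [491.0, 350.8, 344.7]
tcp_rot: [-179.7, -0.3, -17.5]
ft_force: [0.6, 0.7, -0.6]
finger_gap: 0.2
```

carry_out:
  commands:
    - [[0,-40,-40,0,0,0,0],[0,-80,-80,0,0,0,0],[0,-120,-120,0,0,0,0],[0,-120,-120,0,0,0,0],[0,-120,-120,0,0,0,0]]

```text
time: 14.82
tool_pos: [416.2, 495.3, 339.3]
tcp_rot: [-179.9, 0.2, -16.9]
ft_force: [0.2, 0.3, -0.3]
finger_gap: -0.6
```

```bash
python3 - <<'E'
from h import *
im=snap("scene","s7");im2=snap("top","t7")
for f,n in [('t7','top'),('s7','scene')]:print(f,mill(f,n))
s=r.sense();print(s['time'],s['tool_pos'],s['ft_force'])
cv2.imwrite('pics/c8.png',np.hstack([cv2.resize(im[130:270,230:390,::-1],(400,350),interpolation=2),cv2.resize(im2[155:295,230:370,::-1],(400,400),interpolation=2)[:350]]))
E
```

```text
t7 [(np.int32(47), [318.2, 203.8], 64, -103.2), (np.int32(229), [295.5, 223.0], 68, 179.5)]
s7 [(np.int32(1277), [322.0, 149.6], 113, 54.8), (np.int32(570), [303.5, 193.3], 77, -170.4), (np.int32(24), [329.4, 190.3], 49, -100.2), (np.int32(88), [328.2, 209.7], 114, -117.0)]
14.925 [417.12734402 494.5982249  339.64882146] [0.5083987  0.30978418 0.43666801]
```

View pics/c8.png

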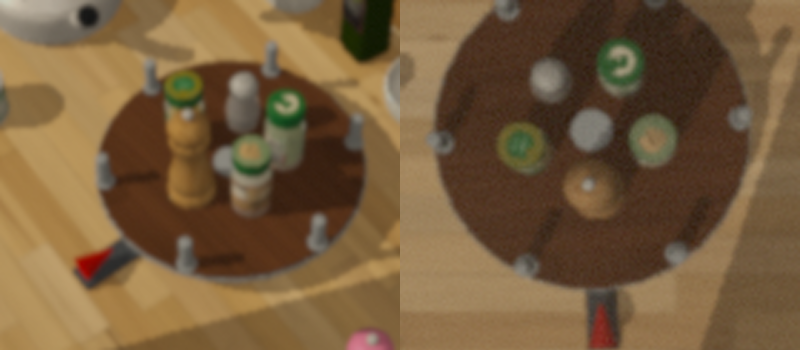

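```bash
python3 - <<'E'
from h import *
for z in(186,194):
  p=ray("top",230+188/2.857,155+184/2.857,z);q=ray("scene",230+187/2.5,130+112/2.5,z);print(z,p,q,[np.degrees(np.arctan2(*(t-[602,78.5])[::-1])).round(1) for t in (p,q)])
P=[ray("top",230+u/2.857,155+v/2.857,94) for u,v in [(110,6),(41,142),(126,264),(277,252),(339,117)]]
print([np.degrees(np.arctan2(*(t-C)[::-1])).round(1) for t in P])
print([ray("top",230+u/2.857,155+v/2.857,35) for u,v in [(201,296),(203,345)]])
E
```

```text
186 [540.53378346  75.05282406] [543.42258093  81.48557814] [np.float64(-176.8), np.float64(177.1)]
194 [540.24858181  74.63840711] [540.08696233  76.06073974] [np.float64(-176.4), np.float64(-177.7)]
[np.float64(33.8), np.float64(95.9), np.float64(155.4), np.float64(-144.8), np.float64(-85.6)]
[array([427.97531612,  68.0795201 ]), array([376.94951372,  65.55147516])]
```

```bash
python3 - <<'E'
from h import *
snap("top","t8");print(mill("t8","top"));r.hand_in()
E
```

```text
[(np.int32(44), [318.1, 203.9], 64, -103.6), (np.int32(226), [295.4, 223.0], 68, 179.3)]
the job is handed in; nothing more can be done
```

I pushed the platter about 150° clockwise by one finger peg, using the closed fingers. Then I backed off, lifted the arm clear and handed in at about 15 s; the hand-in reports no verdict.

- **Mill position:** the ball on the mill measures about (540, 75.5) mm. The axis-to-pointer line runs at about -177° from the axis at (601.5, 78.5) mm. That puts the mill within roughly 3 mm of the line, on the pointer's side. The top and scene views agree to about 1° with the ball taken at 194 mm. At 186 mm the scene view is 6° off.
- **Coarser colour check:** the colour-blob estimate of the mill's angle disagreed more, at 179.5° from the top view and -170° from the scene view. Even so, both are within about 8 mm of the line.
- **At rest and upright:** the mill's blob shifted 0.1 pixel between the last two pictures, but they were only about 0.05 s apart. The last picture viewed shows all five items upright and the arm well clear. I did not measure the distances of the other four from the axis again at the end.
- **Worktop items:** I did not measure the tin, onion and garlic again at the end. The arm's path stayed clear of them.
- **First push:** it missed because the finger, with the TCP at 81 mm, passed the peg without turning the platter. I don't know exactly why. Lowering the TCP to 70 mm fixed it.

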